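Run a surfboard blank out over the shaping stand and hold its tail

TASK

Take the mallet and strike the raised bench dog down flush with the stand's deck with a brisk tap or two (with the mallet, not the fingers), then lay the mallet on the bench. Now slide the surfboard blank straight along the deck, over the sunken dog, nose first out past the end of the stand until its pencil line lies along the deck's end edge; keep hold of the tail, since the nose then outweighs it, and never let the blank tip or lift off the deck. Finish still holding the tail, the blank flat on the deck and steady, and leave the other things on the bench where they are.

Things in the scene. Friction and masses are not known exactly. Their poses are not given: they have to be found in the camera images.
- stand: Fixed stand: plain open plywood deck 380 long, 150 wide, 18 thick (mm), top 90 mm above the bench, on brown slotted-angle legs. Origin on the bench under the deck's middle; +x along its length to the end over which the blank is run out (the end with the raised dog, roughly to the robot's left), +y across, z up. Flush dark discs on the centre line are empty dog holes.
- edge_mid (a point): Middle of the deck's end edge, at the height of the deck's top: 190 mm from the stand's origin along its +x and 90 mm up. The edge runs along the stand's y axis. Axes as the stand's.
- dog (a joint): How far the dog is driven down, m: 0 = top 18 mm above the deck, 0.018 = flush, its stop. Starts at 0 to 0.003. Its side spring grips the hole: it moves at about 7 N and stays where left. A strike sends it down faster than 80 mm/s under the mallet; a slow press is no strike. It is down at 0.0155 or more (2.5 mm proud or less).
- dog_top (a point): Centre of the flat top of the bench dog, a plain round steel pin 19 mm across standing up out of the deck's centre line, 40 mm inside the end edge; moves down with the dog.
- board: Loose surfboard blank of pale pressed fibre, thin wooden stringer: 340 x 116 mm, 24 mm thick, flat underneath, 0.34 to 0.55 kg. Origin at mid-length on the underside; +x to the nose (tip at 170 mm), z up. Tail tang -170 to -90 mm, full width -20 to 60 mm. Under the nose the last 50 mm kick up 10 mm. Centre of mass 10 to 15 mm ahead of the origin. Nose starts 45-65 mm short of the dog's centre.
- line_left (a point): Point on the pencil line (dark, 2.5 mm wide, across the blank's top and down its sides at x = -20 mm of the board), on the underside, 50 mm to the +y side of the board's centre line.
- line_right (a point): Point on the same pencil line, on the underside, 50 mm to the -y side of the board's centre line.
- tail (a point): Middle of the tail tang, 46 mm wide with upright parallel sides and 80 mm long: 130 mm behind the board's origin, at half the thickness (12 mm below the top). At the start it is off the deck, just past the stand's other end. Axes as the board's.
- mallet: Loose 0.45 kg mallet lying on the bench beyond the stand's outer end. Origin under the middle of the head, on the bench; +x from handle to head, z up at the start. Black barrel head, axis along x, 90 mm long, 64 mm across at its middle, 58 to 61 at its ends; its round flank is the striking face. Pale handle 26 mm square, 130 mm long, on the same axis, 19 mm clear of the bench.
- mallet_head (a point): Centre of the mallet's head, on its axis, 32 mm inside the flank (32 mm above the bench as it lies). The mallet balances about 10 mm behind it, towards the handle.
- mallet_grip (a point): Point on the handle's axis 67 mm from the centre of the head, 22 mm behind the head's rear face: a place to grip across the handle. Axes as the mallet's.
- dish_a: Bystander: closed Petri dish, 94 mm across, 16 mm high. Origin under its centre.
- dish_b: Bystander: closed Petri dish like dish_a. Origin under its centre.
- dish_c: Bystander: closed Petri dish like dish_a. Origin under its centre.
- sanding_block: Bystander: cork sanding block 112 x 67 x 33 mm. Origin under its centre.
- grain_jar: Bystander: closed glass jar of grain with a brass lid, 70 mm across, 100 mm high. Origin under its centre.
- rasp: Bystander: flat rasp with a wooden handle, 290 mm long, 25 mm high. Origin near its middle, on the bench.
- pencil: Bystander: flat carpenter's pencil, 160 x 14 x 8 mm. Origin under its middle.
Mind the look-alikes: they are no part of the job. There is more than one size of the mallet; the one meant has the size given above.

How it is judged:
By the outcome, as a careful person would: the job done as asked, in the order asked, and still so for the second after the job is handed in, while the arm keeps its last pose, push and grip.
It also fails if it takes over 67 s, if anything falls off the work surface, if the arm or the gripper's body presses on something with over 40 N, if the wrist force passes 120 N, or if a joint passes its speed limit or range.

ROBOT

A 7-joint arm with a two-finger parallel gripper is mounted at the origin on the work surface. World frame = base frame: x ahead of the robot, y to its left, z up, the work surface at z = 0. Lengths are in m, angles in rad, forces in N, time in s.
With the tool pointing down it reaches from about 0.4 to 0.925 m from the base axis. Payload 4.1 kg.
Tool frame: the origin (TCP) lies between the finger pads; the fingertips stand 8 mm ahead of it and the grasp point (between the pads) lies 11 mm behind it (tcp_to_tips is the distance from the TCP to the fingertips, in m); z points along the fingers, y is the line along which they close (so a half turn about z gives the same grasp; the last joint's range is limited). The gripper opens to 85 mm and grips with 20 to 120 N. Pads are 22 mm wide; open, the fingers measure 114 mm over their backs; the gripper's body (76 mm by 85 mm) begins 54 mm behind the grasp point. The pads swing forward as they close: fully open they stand 13 mm farther back than shut.
Start: joints at [1.007, 0.398, 0.045, 1.537, -0.019, 1.207, -0.051], TCP at [0.291, -0.581, 0.239] pointing down, gripper open.
Joint ranges: [-2.82, 2.82], [-0.49, 2.23], [-1.37, 1.46], [0, 2.46], [-1.36, 4.5], [0.23, 2], [-2.94, 2.94]. Speed limits (rad/s): [2.57, 2.57, 3.14, 3.14, 3.14, 3.14, 3.14].

INTERFACE

Orientations are given as a unit quaternion [x, y, z, w].
In Python, from station import observe, camera, get_calibration, finish_job, tcp_to_tips gives the robot as it stands.
- The arm moves only by the shell command python3 -m pendant 'ROWS' [FORCE]. ROWS is JSON, one flat list of numbers, 5 for each row, row after row: the opening, from 0 (shut) to 1 (fully open), then the shift along the world's x, y, z in cm, then the turn about the world's z in degrees. A call has 1 to 12 rows; each row is the pose to reach, as a shift and turn from the pose commanded when the call began; what a row does not reach only later rows make up. A row lasts 1/8 s, in which the tool goes at most 62.5 mm and 10.7 degrees, less where a joint would pass 70% of its speed; a pose out of reach is approached as far as the arm can. A call with a gripper value outside its range is refused whole. The fingers move at their own pace and stop on an object; FORCE is the grip in N (left out, the last holds). Time passes only in rows, so rows that repeat a pose let the fingers close. It gives the time, the measured TCP pose, the force, the opening and the grip force at its end, in the units of the state.
- observe(): the state, without advancing time (a new reading comes with each control period).
- camera(name): name is "side" or "top" or "wrist"; returns (picture, depth): 400x640x3 uint8, red, green, blue; 400x640 float32, m along the optical axis (not along the pixel's ray), 0 where there is no reading.
- get_calibration(name): a dict with "fx", "fy", "cx", "cy" (pixels), "R" (3x3) and "t" (3): a world point X has camera coordinates R X + t; the wrist camera has in their place "mount" (4x4, takes a point from camera to tool coordinates, whose origin is the TCP and whose axes are the flange's). Camera axes: x right, y down, z forward; pixel columns grow to the right and rows downward; lengths in m; the calibration is good to about 2 mm. A picture is of the moment at which its call begins: read the wrist's pose just before it. get_calibration takes no time and is no camera call.
- finish_job(): hands the job in; it is judged then, once.
The state is a dict: "time_s": time; "qpos": joint angles; "qvel": joint speeds; "effort": joint torques, N m; "tool_pos": TCP position; "orientation": TCP orientation; "contact_force": force on the tool from outside, world axes, zero at the start; "moment": the same for the moment, N m; "gripper_width": finger opening in m; "gripper_force": force on a finger pad.
Only numpy, scipy, OpenCV 4.12 (cv2) and the standard library are available. Lean on these libraries where they do the work, as an engineer would, in place of code of your own. Each camera call takes 0.05 s, during which the arm holds its last target. There are 200 camera calls.

## Working session

There is one attempt and no reset: what is moved stays moved. The work goes in short steps, Python scripts to look and compute and a shell command to move; the robot and the scene stay as the last step left them, time stands still between calls to the robot, and variables do not carry over. Pictures are saved under pics/ and viewed, at most 10 in all, crops included, and the job is handed in when it is done.

```bash
mkdir -p pics
cat > h.py <<'E'
import numpy as np, cv2
from station import observe, camera, get_calibration
def snap(n,save=None):
    p,d=camera(n)
    if save: cv2.imwrite('pics/'+save+'.png',p[:,:,::-1])
    return p,d
def world(n,d,st=None):
    c=get_calibration(n); v,u=np.mgrid[0:400,0:640]
    P=np.stack([(u-c['cx'])/c['fx']*d,(v-c['cy'])/c['fy']*d,d],-1)
    if 'R' in c: return (P-np.array(c['t']))@np.array(c['R'])
    from scipy.spatial.transform import Rotation as Ro
    M=np.array(c['mount']); P=P@M[:3,:3].T+M[:3,3]
    return P@Ro.from_quat(st['orientation']).as_matrix().T+np.array(st['tool_pos'])
E
python3 - <<'E'
from h import *
for n in('top','side'):
    p,d=snap(n,n+'0'); np.savez('/tmp/'+n,p=p,d=d,w=world(n,d))
print(observe())
E
```

```text
{'time_s': 0.1, 'qpos': array([ 1.00698156,  0.39909342,  0.04507888,  1.53772407, -0.01867639,
        1.20692446, -0.05068697]), 'qvel': array([ 0.00054892, -0.000274  , -0.00012435, -0.00344452, -0.00112305,
        0.0007519 , -0.00126919]), 'effort': array([ 3.27037698e-03, -4.76260293e+01,  1.36972088e+00, -2.54948580e+01,
        1.19268816e-02,  5.03197603e-03,  1.48786029e-05]), 'tool_pos': array([ 0.29111617, -0.58055177,  0.23839744]), 'orientation': array([ 9.73103466e-01,  2.30366877e-01, -2.74779954e-04, -8.19254215e-04]), 'contact_force': array([-0.78219004,  0.5292697 , -0.51830897]), 'moment': array([ 0.02291778, -0.01253293,  0.03667227]), 'gripper_force': 0.0, 'gripper_width': 0.08533322710848788}
```

View pics/top0.png

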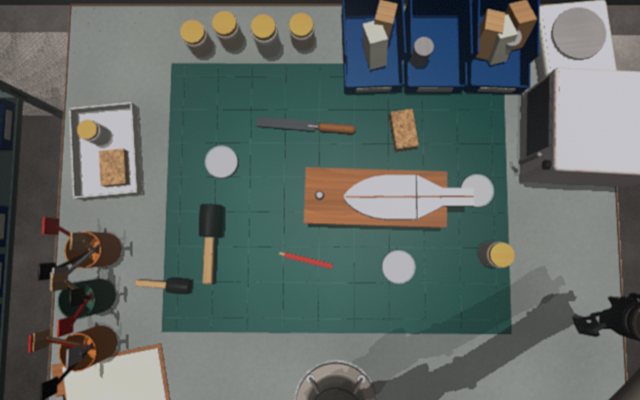

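View pics/side0.png

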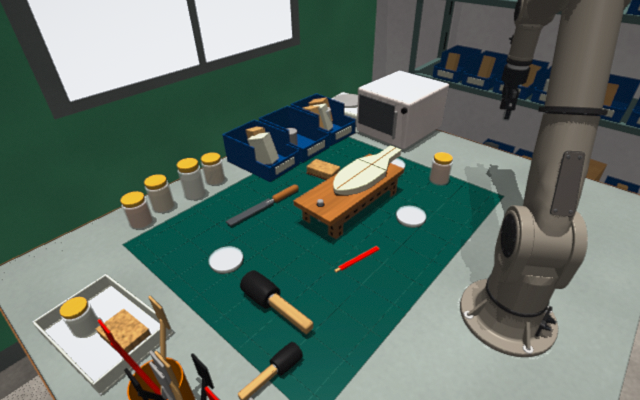

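The top picture shows the stand centred near (376,198), the dog at (319,195), the board from about 345 to 475 with its pencil line at u≈417, and a large mallet with its head at (211,221) and handle end at (208,283). A small look-alike mallet is at (180,286), and one dish sits under the tail at (478,190).

Run:
```python
from h import *
z=np.load('/tmp/top.npz'); p,w=z['p'].astype(int),z['w']; W=w
def box(u0,u1,v0,v1):
    m=np.zeros((400,640),bool); m[v0:v1,u0:u1]=1; return m
def rect(m,n):
    q=W[m][:,:2]; r=cv2.minAreaRect((q*1000).astype(np.float32)); print(n,m.sum(),'mean',q.mean(0).round(4),np.median(W[m][:,2]).round(4),'rect',np.round(r,1) if 0 else r)
Z=W[:,:,2]
print('table z',np.median(Z[box(240,280,150,220)]))
st=box(290,500,155,240)
rect(st&(Z>.08)&(Z<.125)&box(300,450,155,240),'stand+')
bd=st&(Z>.103)&(Z<.125)&box(335,490,155,240); rect(bd,'board')
for u in range(340,480,8):
    m=bd&box(u,u+4,155,240)
    if m.sum(): q=W[m]; print(u,q[:,0].mean().round(4),q[:,1].min().round(4),q[:,1].max().round(4),q.mean(0).round(4), q[:,2].max().round(4))
rect(box(310,330,185,205)&(Z>.097),'dog')
mh=box(190,235,195,295)&(Z>.012)
bl=p.sum(2)<150
rect(mh&(Z>.03)&box(190,235,195,240),'head'); rect(mh&box(190,235,242,295),'handle')
for v in range(204,284,6):
    m=mh&box(190,235,v,v+1)&(Z>.02); q=W[m]; print(v,q.mean(0).round(4),np.ptp(q[:,0]).round(4),q[:,2].max().round(4))
# line
g=p.sum(2); m=bd&box(405,430,165,230)
for v in range(180,216,4):
    u=405+g[v,405:430].argmin(); print('line',v,u,W[v,u].round(4))
for n,b in dict(jar=box(480,520,235,275),dc=box(460,500,170,212),db=box(380,420,245,285),pen=box(275,340,245,275),rasp=box(250,360,110,140),block=box(385,422,105,152),da=box(200,243,140,180)).items(): rect(b&(Z>.005)&((Z<.05)|(n=='jar')),n)
```

```text
table z -0.0003452244539045449
stand+ 7968 mean [ 0.5638 -0.1048] 0.0923 rect ((566.225341796875, -106.12232971191406), (381.9483337402344, 151.636962890625), 88.54795837402344)
board 4022 mean [ 0.5639 -0.1756] 0.113 rect ((564.9012451171875, -190.18655395507812), (116.91388702392578, 340.3465270996094), 0.5862513780593872)
348 0.5629 -0.0386 -0.0303 [ 0.5629 -0.0349  0.1134] 0.1206
356 0.5631 -0.0598 -0.0513 [ 0.5631 -0.0557  0.1127] 0.1173
364 0.5637 -0.0807 -0.0722 [ 0.5637 -0.0765  0.1132] 0.1185
372 0.5633 -0.1018 -0.0929 [ 0.5633 -0.0975  0.1128] 0.1196
380 0.5641 -0.1232 -0.1136 [ 0.5641 -0.1184  0.1128] 0.1211
388 0.5628 -0.1442 -0.1343 [ 0.5628 -0.1393  0.113 ] 0.1209
396 0.5639 -0.1651 -0.1554 [ 0.5639 -0.1603  0.1128] 0.1188
404 0.5643 -0.1861 -0.176 [ 0.5643 -0.1811  0.1131] 0.1184
412 0.5647 -0.2074 -0.1973 [ 0.5647 -0.2021  0.113 ] 0.1189
420 0.5643 -0.2283 -0.218 [ 0.5643 -0.2229  0.1131] 0.1193
428 0.5645 -0.2491 -0.2387 [ 0.5645 -0.2437  0.113 ] 0.1198
436 0.5646 -0.2697 -0.2596 [ 0.5646 -0.2646  0.1127] 0.1182
444 0.5647 -0.2906 -0.2807 [ 0.5647 -0.2856  0.1131] 0.
[... 1828 characters left out ...]
n [ 0.3781 -0.1757] 0.0142 rect ((378.5461120605469, -178.26275634765625), (105.51258850097656, 91.64020538330078), 86.22034454345703)
pen 208 mean [0.3948 0.0748] 0.007 rect ((394.52783203125, 82.11029815673828), (81.37579345703125, 178.02462768554688), 0.3198590576648712)
rasp 953 mean [0.7806 0.0919] 0.015 rect ((783.8980712890625, 90.08130645751953), (85.9863052368164, 313.7967529296875), 0.5166602730751038)
block 973 mean [ 0.7655 -0.1915] 0.0315 rect ((773.106201171875, -191.6348419189453), (101.5168228149414, 135.48963928222656), 88.49853515625)
da 857 mean [0.6741 0.329 ] 0.0143 rect ((677.5298461914062, 329.7383117675781), (115.02761840820312, 102.39453887939453), 89.37957000732422)
```

```bash
python3 -m pendant '[1,3,5,0,10, 1,6,10,1,20, 1,9,15,1,30, 1,12,20,1,40, 1,15,25,1,50, 1,17,30,1,60, 1,19,35,1,70, 1,20,40,1,80, 1,20,45,1,90, 1,20,50,1,100, 1,20,55,1,110, 1,20,60,1,120]' 40; python3 -m pendant '[1,-1,5.5,0,8, 1,-2,11,0,16, 1,-3,16.5,0,24, 1,-4,22,0,31, 1,-5.5,28,0,31, 1,-5.5,32.8,0,31.4, 1,-5.5,32.8,0,31.4]'
python3 - <<'E'
from h import *
s=observe(); p,d=snap('wrist','w1'); np.savez('/tmp/w1',p=p,d=d,w=world('wrist',d,s)); print(s['tool_pos'],s['orientation'],s['qpos'])
E
```

```text
time_s: 1.6
tool_pos: [0.4909, 0.0204, 0.2491]
orientation: [0.284, 0.959, -0.0, -0.0]
contact_force: [1.0, -0.1, 0.1]
gripper_width: 0.0853
gripper_force: 0.0
time_s: 2.48
tool_pos: [0.4341, 0.3513, 0.2492]
orientation: [0.013, 1.0, 0.002, -0.001]
contact_force: [-0.4, -0.3, -0.3]
gripper_width: 0.0853
gripper_force: 0.0
[0.43414592 0.35125085 0.24917195] [ 1.34534766e-02  9.99907868e-01  1.52484068e-03 -9.67025539e-04] [-0.05085799  0.31940839 -0.86825759  1.72822048  0.25512781  1.21252798
  0.55956311]
```

View pics/w1.png

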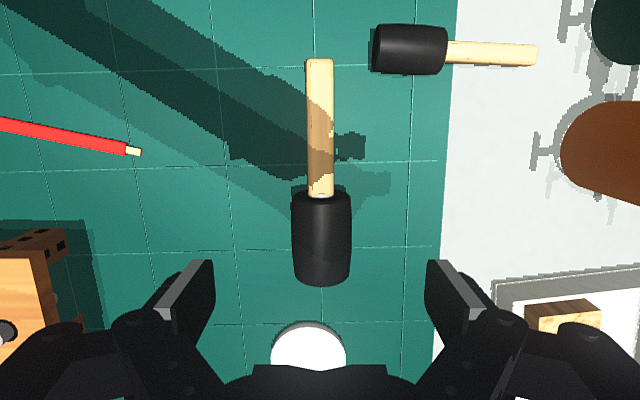

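The wrist view shows the large mallet, with its head at about (321,240) and its handle up to (320,60). I'll measure it.

Run:
```python
from h import *
z=np.load('/tmp/w1.npz'); w=z['w']; s=w[45:300,280:365]; Z=s[:,:,2]
m=(Z>.036)&(Z<.075); q=s[m]; print(m.sum())
for lo in np.arange(.32,.56,.015):
    k=q[(q[:,0]>=lo)&(q[:,0]<lo+.005)]
    if len(k): print(lo.round(3),k[:,1].min().round(4),k[:,1].max().round(4),((k[:,1].min()+k[:,1].max())/2).round(4),k[:,2].max().round(4))
print(q[:,0].min(),q[:,0].max())
k=q[q[:,2]>.055]; print(k[:,0].min(),k[:,0].max())
h=q[(q[:,2]<.05)&(q[:,0]<.44)]; print(np.polyfit(h[:,0],h[:,1],1), np.polyfit(q[:,0],q[:,1],1))
```

```text
8855
0.335 0.342 0.3667 0.3544 0.0474
0.35 0.3415 0.3665 0.354 0.0478
0.365 0.3409 0.3663 0.3536 0.0482
0.38 0.3413 0.366 0.3537 0.0474
0.395 0.3407 0.3657 0.3532 0.0477
0.41 0.3402 0.3655 0.3528 0.048
0.425 0.3407 0.3652 0.3529 0.0478
0.44 0.3401 0.3649 0.3525 0.0482
0.455 0.3231 0.3811 0.3521 0.0639
0.47 0.3227 0.3817 0.3522 0.0652
0.485 0.3208 0.3828 0.3518 0.0673
0.5 0.3213 0.3831 0.3522 0.067
0.515 0.3203 0.383 0.3517 0.0672
0.53 0.3208 0.3819 0.3513 0.0655
0.545 0.3282 0.379 0.3536 0.0637
0.32762285461412033 0.5469323244046161
0.4564982390593495 0.5469323244046161
[-0.01677595  0.35998251] [-0.01598884  0.35963361]
```

```bash
python3 -m pendant '[1,0.2,0.1,-5,0.6, 1,0.2,0.1,-10,0.6, 1,0.2,0.1,-15,0.6, 1,0.2,0.1,-19,0.6, 1,0.2,0.1,-21.5,0.6, 1,0.2,0.1,-22.8,0.6, 1,0.2,0.1,-22.8,0.6, 0,0.2,0.1,-22.8,0.6, 0,0.2,0.1,-22.8,0.6, 0,0.2,0.1,-22.8,0.6, 0,0.2,0.1,-22.8,0.6, 0,0.2,0.1,-22.8,0.6]' 120
```

```text
time_s: 4.03
tool_pos: [0.4388, 0.3483, 0.0221]
orientation: [0.012, 1.0, 0.0, 0.001]
contact_force: [-1.2, -0.6, 4.6]
gripper_width: 0.0245
gripper_force: 115.2
```

```bash
python3 -m pendant '[0,0,0,0,0, 0,0,0,0,0, 0,0,0,4,0, 0,0,0,9,0, 0,0,0,15,0, 0,0,0,20,0, 0,0,0,20,0]'
python3 - <<'E'
from h import *
p,d=snap('side','s1'); np.savez('/tmp/s1',p=p,d=d,w=world('side',d))
s=observe(); p,d=snap('wrist'); np.savez('/tmp/w2',p=p,d=d,w=world('wrist',d,s)); print(s['tool_pos'],s['gripper_width'])
cv2.imwrite('pics/s1c.png',cv2.resize(cv2.imread('pics/s1.png')[150:350,130:450],(800,500)))
E
```

```text
time_s: 4.9
tool_pos: [0.4395, 0.3496, 0.2245]
orientation: [0.012, 1.0, 0.002, 0.003]
contact_force: [-0.5, -0.7, -4.1]
gripper_width: 0.0246
gripper_force: 117.3
[0.43831684 0.34781619 0.22161785] 0.024448022666618368
```

View pics/s1c.png

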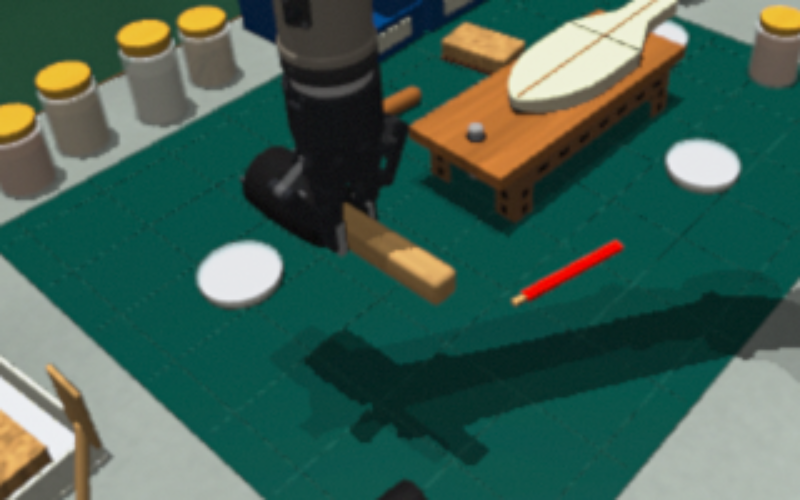

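The side view shows the mallet lifted, held across the handle and looking level. I'll quantify its tilt and head location with the wrist depth.

Run:
```python
from h import *
print([observe()['tool_pos'].round(4) for _ in range(3)])
z=np.load('/tmp/w2.npz'); w=z['w']; p=z['p']
for a in ('w2','s1'):
    w=np.load(f'/tmp/{a}.npz')['w']; m=(w[:,:,0]>.30)&(w[:,:,0]<.56)&(abs(w[:,:,1]-.35)<.045)&(w[:,:,2]>.18)&(w[:,:,2]<.29); q=w[m]
    print(a,m.sum())
    for lo in np.arange(.32,.57,.015):
        k=q[(q[:,0]>=lo)&(q[:,0]<lo+.005)]
        if len(k)>3: print(lo.round(3),np.percentile(k[:,1],[2,98]).round(4),np.percentile(k[:,2],[2,98]).round(4))
```

```text
[array([0.4375, 0.3466, 0.2198]), array([0.4375, 0.3466, 0.2198]), array([0.4375, 0.3466, 0.2198])]
w2 51269
0.35 [0.3337 0.3583] [0.2398 0.2452]
0.365 [0.3339 0.3586] [0.2398 0.2453]
0.38 [0.3343 0.3589] [0.2402 0.2454]
0.395 [0.3345 0.3592] [0.2401 0.2455]
0.41 [0.3348 0.3591] [0.2405 0.2456]
0.425 [0.3056 0.3939] [0.2299 0.2895]
0.44 [0.3059 0.3891] [0.2429 0.2802]
0.455 [0.3324 0.3616] [0.2392 0.257 ]
s1 1836
0.335 [0.3364 0.361 ] [0.2267 0.248 ]
0.35 [0.3369 0.3616] [0.2252 0.2467]
0.365 [0.3383 0.3617] [0.2267 0.2485]
0.38 [0.3399 0.3622] [0.2262 0.2479]
0.395 [0.3381 0.3623] [0.2273 0.2484]
0.41 [0.3387 0.3618] [0.2267 0.2485]
0.425 [0.3066 0.3933] [0.2289 0.2884]
0.44 [0.3065 0.3789] [0.2303 0.2892]
0.455 [0.3293 0.3794] [0.214  0.2558]
0.47 [0.3607 0.3813] [0.2264 0.2622]
0.485 [0.3788 0.382 ] [0.2315 0.2485]
0.5 [0.3622 0.3828] [0.2224 0.2627]
0.515 [0.3442 0.383 ] [0.2332 0.2682]
0.53 [0.3418 0.3818] [0.2311 0.2671]
0.545 [0.3397 0.3805] [0.2365 0.2648]
```

```bash
python3 -m pendant '[0,1,-4,0,0, 0,2,-9,0,0, 0,3,-14,0,0, 0,4,-19,0,0, 0,5,-24,0,0, 0,6,-28,0,0, 0,6.6,-30.1,0,0, 0,6.6,-30.1,-3,0, 0,6.6,-30.1,-5.5,0, 0,6.6,-30.1,-6,0, 0,6.6,-30.1,-6,0, 0,6.6,-30.1,-6,0]'
python3 - <<'E'
from h import *
p,d=snap('side','s2'); w=world('side',d); np.savez('/tmp/s2',p=p,d=d,w=w)
cv2.imwrite('pics/s2c.png',cv2.resize(cv2.imread('pics/s2.png')[150:270,240:400],(800,600)))
print([observe()[k] for k in('tool_pos','orientation','qpos')])
E
```

```text
time_s: 6.5
tool_pos: [0.5049, 0.0472, 0.1619]
orientation: [0.012, 1.0, 0.0, 0.001]
contact_force: [-0.1, 0.6, -3.3]
gripper_width: 0.0245
gripper_force: 117.3
[array([0.50501472, 0.0471884 , 0.16212181]), array([1.17904611e-02, 9.99930195e-01, 7.62361637e-05, 7.63878672e-04]), array([ 0.45458347,  0.28526814, -0.73835034,  1.94695082,  0.22861688,
        0.99165512,  1.15756177])]
```

View pics/s2c.png

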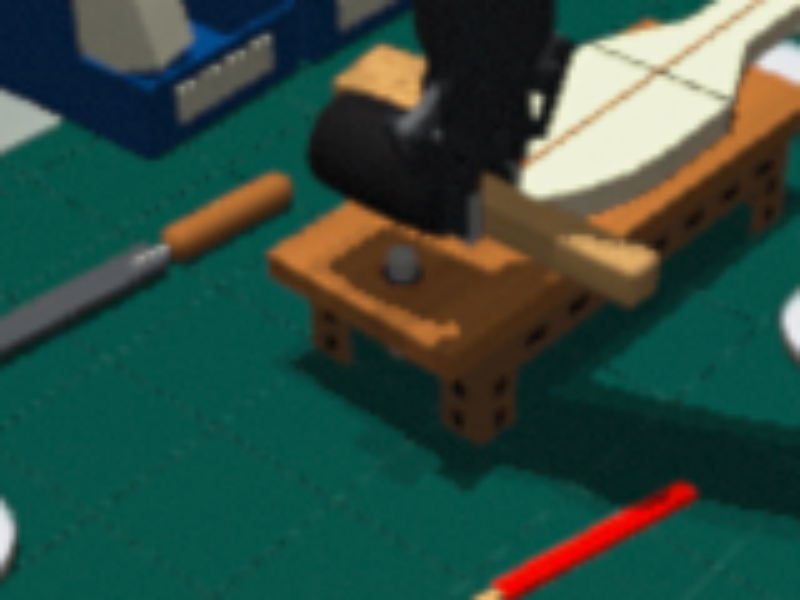

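The head hangs above the dog, which is at about (402,265) in the crop. Strike now.

```bash
python3 -m pendant '[0,0,0,-2,0, 0,0,0,-4.8,0, 0,0,0,-4.8,0, 0,0,0,-1,0, 0,0,0,0,0, 0,0,0,0,0]'
python3 - <<'E'
from h import *
p,d=snap('side'); w=world('side',d)
o=np.load('/tmp/s2.npz')['w']
for a,n in((o,'before'),(w,'after')):
    m=(abs(a[:,:,0]-.57)<.016)&(abs(a[:,:,1]-.045)<.016)&(a[:,:,2]>.08)&(a[:,:,2]<.115); q=a[m]; print(n,m.sum(),np.percentile(q[:,2],[5,50,90,97,100]).round(4))
    m=(a[:,:,0]>.48)&(a[:,:,0]<.63)&(abs(a[:,:,1]-.045)<.06)&(a[:,:,2]>.125)&(a[:,:,2]<.22); q=a[m]
    for lo in np.arange(.53,.63,.02):
        k=q[(q[:,0]>=lo)&(q[:,0]<lo+.005)]
        if len(k)>3: print(lo.round(3),np.percentile(k[:,1],[2,98]).round(4),np.percentile(k[:,2],[2,98]).round(4))
cv2.imwrite('pics/s3c.png',cv2.resize(p[150:270,240:400,::-1],(800,600)))
print(observe()['tool_pos'],observe()['contact_force'])
E
```

```text
time_s: 7.3
tool_pos: [0.5049, 0.0469, 0.1623]
orientation: [0.012, 1.0, -0.0, 0.001]
contact_force: [0.4, 0.4, -3.6]
gripper_width: 0.0246
gripper_force: 117.5
before 74 [0.0906 0.094  0.1063 0.1074 0.1083]
0.53 [0.0692 0.0791] [0.1534 0.1872]
0.55 [0.0676 0.0802] [0.1564 0.1967]
0.57 [0.0317 0.08  ] [0.1602 0.2037]
0.59 [0.0336 0.0786] [0.1656 0.2037]
after 69 [0.0892 0.0917 0.0935 0.0943 0.0962]
0.53 [0.0727 0.0772] [0.1581 0.1897]
0.55 [0.067 0.081] [0.1604 0.1976]
0.57 [0.0329 0.0815] [0.1598 0.2056]
0.59 [0.0428 0.0806] [0.1609 0.2041]
0.61 [0.0311 0.0736] [0.1888 0.2008]
[0.50403297 0.04664647 0.16127364] [-0.51473661 -0.24422961 -4.29129441]
```

View pics/s3c.png

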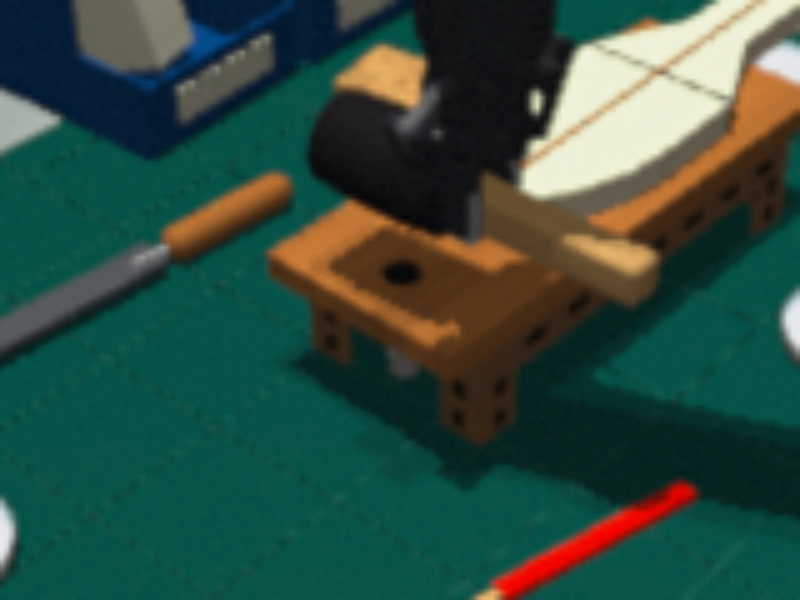

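Run:
```python
from h import *
D=np.stack([camera('side')[1] for _ in range(6)]); d=np.where(D>0,D,np.nan); d=np.nanmean(d,0); w=world('side',d)
r=np.hypot(w[:,:,0]-.5697,w[:,:,1]-.045); ok=(w[:,:,2]>.08)&(w[:,:,2]<.115)
for a,b in((0,.006),(0,.009),(.016,.024),(.02,.03)): 
    q=w[ok&(r>=a)&(r<b)][:,2]; print(a,b,len(q),q.mean().round(4),q.std().round(4))
# image rows: pixel z map near dog
u=240+402//5; v=150+270//5
print((w[v-4:v+5,u-6:u+7,2]*1000).round(1))
```

```text
0 0.006 6 0.0921 0.0003
0 0.009 18 0.092 0.0004
0.016 0.024 65 0.0916 0.0005
0.02 0.03 103 0.0916 0.0006
[[91.5 91.1 91.8 92.2 91.4 92.2 91.4 92.2 91.5 91.7 91.8 91.  91.6]
 [91.9 91.2 91.8 91.7 91.5 91.7 92.5 91.9 91.9 92.3 91.3 92.4 91.6]
 [91.2 90.6 91.9 90.8 91.4 92.5 91.2 91.6 91.3 91.8 92.3 91.3 90.9]
 [91.6 91.  90.8 91.3 92.7 91.9 92.  91.9 92.5 92.5 92.  91.7 91.5]
 [91.2 91.  91.3 92.  91.8 92.2 91.8 92.7 91.1 92.3 92.2 90.5 91.3]
 [91.1 92.5 92.3 92.  92.  92.  91.8 91.6 91.9 92.  91.4 91.8 92. ]
 [91.7 91.3 92.1 91.5 91.3 92.2 92.1 92.2 92.3 92.1 91.5 91.6 91.1]
 [91.2 91.8 91.7 91.3 92.  91.9 91.  92.  92.3 92.3 92.5 90.9 90.9]
 [92.1 91.6 91.5 92.6 92.  90.8 92.1 91.  92.3 91.3 91.8 91.5 92. ]]
```

The dog is flush to within 0.5 mm, so the mallet goes back to its old spot.

```bash
python3 -m pendant '[0,0,0,4,0, 0,0,3,6,0, 0,-1,8,6,0, 0,-2,13,6,0, 0,-3,18,6,0, 0,-4,23,6,0, 0,-5,27,6,0, 0,-6.6,30.1,6,0, 0,-6.6,30.1,1,0, 0,-6.6,30.1,-4,0, 0,-6.6,30.1,-8,0, 0,-6.6,30.1,-11,0]'; python3 -m pendant '[0,0,0,-1.5,0, 0,0,0,-2.4,0, 0,0,0,-2.9,0, 0,0,0,-2.9,0, 0,0,0,-2.9,0]'
```

```text
time_s: 9.15
tool_pos: [0.4377, 0.3472, 0.0489]
orientation: [0.012, 1.0, -0.001, -0.001]
contact_force: [0.3, 0.0, -3.8]
gripper_width: 0.0244
gripper_force: 117.2
time_s: 9.78
tool_pos: [0.4389, 0.3483, 0.0231]
orientation: [0.012, 1.0, 0.0, 0.001]
contact_force: [0.3, -0.5, -4.2]
gripper_width: 0.0246
gripper_force: 117.4
```

```bash
python3 -m pendant '[0,0,0,-0.1,0, 0,0,0,-0.15,0, 0,0,0,-0.15,0]'; python3 -m pendant '[0.3,0,0,0,0, 0.6,0,0,0,0, 1,0,0,0,0, 1,0,0,0,0, 1,0,0,0,0, 1,0,0,0,0, 1,0,0,3,0, 1,0,0,8,0, 1,0,0,14,0, 1,0,0,20,0]'
```

```text
time_s: 10.15
tool_pos: [0.4386, 0.3484, 0.0222]
orientation: [0.012, 1.0, 0.0, 0.001]
contact_force: [-2.7, -2.4, 6.7]
gripper_width: 0.024
gripper_force: 118.6
time_s: 11.4
tool_pos: [0.4381, 0.3477, 0.2226]
orientation: [0.012, 1.0, -0.0, -0.0]
contact_force: [1.4, 0.6, 0.6]
gripper_width: 0.0857
gripper_force: 0.0
```

```bash
python3 -m pendant '[1,1,-6,1,-8, 1,2,-12,3,-17, 1,4,-18,4,-26, 1,6,-24,4,-35, 1,8,-30,4,-44, 1,10,-36,4,-53, 1,11,-42,4,-62, 1,12,-48,4,-71, 1,12.5,-54,4,-80, 1,12.8,-60,4,-88, 1,12.8,-65,4,-88.1, 1,12.8,-66.8,4,-88.1]'; python3 -m pendant '[1,0,0,0,0,1,0,0,0,0]'
python3 - <<'E'
from h import *
s=observe(); p,d=snap('wrist','w4'); np.savez('/tmp/w4',p=p,d=d,w=world('wrist',d,s)); print(s['tool_pos'],s['orientation'],s['qpos'])
p,d=snap('top','t4'); np.savez('/tmp/t4',p=p,d=d,w=world('top',d))
E
```

```text
time_s: 12.9
tool_pos: [0.5649, -0.3244, 0.2601]
orientation: [0.706, 0.708, -0.001, -0.0]
contact_force: [0.4, 1.2, 0.0]
gripper_width: 0.0853
gripper_force: 0.0
time_s: 13.15
tool_pos: [0.5672, -0.3171, 0.2609]
orientation: [0.703, 0.712, 0.001, -0.0]
contact_force: [0.2, -0.0, 0.1]
gripper_width: 0.0856
gripper_force: 0.0
[ 0.56716316 -0.3171269   0.26091747] [ 7.02550457e-01  7.11633371e-01  7.65465755e-04 -4.63030652e-04] [ 0.69353432  0.39969179 -0.34106035  1.49998621  0.13503416  1.26562749
  0.34954992]
```

View pics/w4.png

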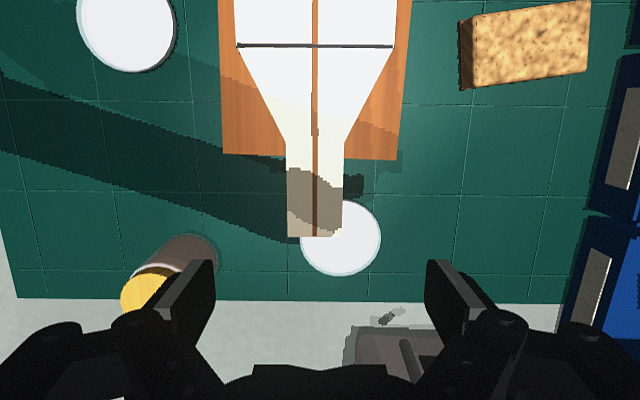

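The view shows the tang at about u 288–343, v 140–237, the pencil line from (238,46) to (393,47), and the rear deck edge at v≈153–160. Measuring those now.

Run:
```python
from h import *
z=np.load('/tmp/w4.npz'); w=z['w']; p=z['p'].astype(int); Z=w[:,:,2]
b=(Z>.105)&(Z<.122); b[245:]=0; b[:,:230]=0;b[:,400:]=0
q=w[b]; t=q[q[:,1]<-.285]
for lo in np.arange(-.365,-.28,.01):
    k=q[(q[:,1]>=lo)&(q[:,1]<lo+.004)]
    if len(k): print(lo.round(3),k[:,0].min().round(4),k[:,0].max().round(4),k[:,:].mean(0).round(4))
print('tail end',np.percentile(q[:,1],[0,.5]))
print('rect',cv2.minAreaRect((t[:,:2]*1000).astype(np.float32)))
# line
g=p.sum(2); L=[]
for u in range(245,390,5):
    if 308<u<322: continue
    c=40+(g[38:55,u]).argmin()-2; L.append(w[c,u])
L=np.array(L); a=np.polyfit(L[:,0],L[:,1],1); print('line slope deg',np.degrees(np.arctan(a[0])),'y at x=.565',np.polyval(a,.565),L[:,2].mean())
# deck
dk=(Z>.085)&(Z<.098); dk[:,:210]=0; dk[:,415:]=0; q=w[dk]; 
l=[];r=[];e=[]
for v in range(5,150,5):
    us=np.where(dk[v])[0]; l.append(w[v,us[0]]); r.append(w[v,us[-1]])
for n,s in(('l',l),('r',r)):
    s=np.array(s); a=np.polyfit(s[:,1],s[:,0],1); print(n,'axis yaw',90-np.degrees(np.arctan(a[0])),'x at y=-.25',np.polyval(a,-.25),s[:,2].mean())
for u in list(range(230,280,5))+list(range(352,392,4)):
    vs=np.where(dk[:,u])[0]; e.append(w[vs[-1],u])
e=np.array(e); a=np.polyfit(e[:,0],e[:,1],1); print('rear edge',np.degrees(np.arctan(a[0])),'y at .562',np.polyval(a,.562))
# top cam: front edge of deck
w=np.load('/tmp/t4.npz')['w']; Z=w[:,:,2]; dk=(Z>.084)&(Z<.1); dk[:,455:]=0; dk[:,:295]=0
for n,vs in(('front',range(175,220,3)),):
  s=np.array([(w[v,np.where(dk[v])[0][0]]+0) for v in vs]); a=np.polyfit(s[:,0],s[:,1],1); print(n,np.degrees(np.arctan(a[0])),np.polyval(a,.57),s[:,2].mean())
for n,i in(('top',0),('bot',-1)):
  s=np.array([w[np.where(dk[:,u])[0][i],u] for u in range(308,400,4)]); a=np.polyfit(s[:,1],s[:,0],1); print(n,90-np.degrees(np.arctan(a[0])),np.polyval(a,-.106))
```

```text
-0.355 0.5418 0.5866 [ 0.5638 -0.353   0.1153]
-0.345 0.541 0.5864 [ 0.5635 -0.343   0.1154]
-0.335 0.5412 0.5869 [ 0.5646 -0.333   0.1154]
-0.325 0.5413 0.5866 [ 0.5636 -0.323   0.1154]
-0.315 0.5414 0.5864 [ 0.5634 -0.313   0.1153]
-0.305 0.5407 0.586 [ 0.5635 -0.3029  0.1154]
-0.295 0.5408 0.5866 [ 0.5637 -0.293   0.1153]
-0.285 0.541 0.5863 [ 0.5638 -0.2829  0.1154]
tail end [-0.35863143 -0.35663435]
rect ((563.8014526367188, -321.81396484375), (46.10755157470703, 73.5879135131836), 0.0877150371670723)
line slope deg -0.33691004923833373 y at x=.565 -0.21063710563015708 0.12673745401207095
l axis yaw 88.57538230591342 x at y=-.25 0.48571306167303624 0.09132985510635763
r axis yaw 88.35948263016056 x at y=-.25 0.6347560045934626 0.09157035648357142
rear edge -1.5857119081192113 y at .562 -0.29348946339565396
front -1.7402189678051834 0.08319019484341673 0.0891258064157175
top 150.04234642819495 1.0661494785980261
bot 150.5240782913058 0.39587122367260796
```

```bash
python3 -m pendant '[1,-0.2,-0.2,-5,-0.4, 1,-0.2,-0.2,-10,-0.4, 1,-0.2,-0.2,-14,-0.4, 1,-0.2,-0.2,-16,-0.4, 1,-0.2,-0.2,-16,-0.4, 1,-0.2,-0.2,-16,-0.4, 1,-0.2,-0.2,-16,-0.4]'; python3 -c "
from station import observe as o
s=o();print(s['tool_pos'],s['orientation'],s['contact_force'])"
```

```text
time_s: 14.12
tool_pos: [0.5657, -0.3226, 0.1029]
orientation: [0.706, 0.708, 0.001, 0.002]
contact_force: [-0.5, -0.6, 0.4]
gripper_width: 0.0852
gripper_force: 0.0
[ 0.56570506 -0.32257637  0.10290139] [7.06275493e-01 7.07934672e-01 5.65787574e-04 1.76284073e-03] [-0.51143082 -0.63185703  0.39855578]
```

```bash
python3 -m pendant '[1,-0.15,0,-0.3,0, 1,-0.15,0,-0.3,0, 0.6,-0.15,0,-0.3,0, 0.5,-0.15,0,-0.3,0, 0.4,-0.15,0,-0.3,0, 0.4,-0.15,0,-0.3,0, 0.4,-0.15,0,-0.3,0,0.4,-0.15,0,-0.3,0]' 50
python3 - <<'E'
from h import *
s=observe(); print(s['tool_pos'],s['orientation'],s['contact_force'],s['moment'],s['gripper_width'])
for n in('top','wrist'):
    s=observe(); p,d=snap(n,n+'5'); np.savez('/tmp/'+n+'5',p=p,d=d,w=world(n,d,s))
w=np.load('/tmp/top5.npz')['w']; Z=w[:,:,2]; m=(Z>.103)&(Z<.122); m[:,:335]=0;m[:,425:]=0;m[:160]=0;m[240:]=0; print(m.sum(),cv2.minAreaRect((w[m][:,:2]*1000).astype(np.float32)),np.median(Z[m]))
E
```

```text
time_s: 15.12
tool_pos: [0.5631, -0.3222, 0.0981]
orientation: [0.706, 0.708, 0.0, 0.0]
contact_force: [1.6, -1.1, 2.1]
gripper_width: 0.0455
gripper_force: 53.6
[ 0.56314817 -0.32223645  0.09810318] [7.06306717e-01 7.07905838e-01 1.13566156e-04 3.66330677e-04] [ 1.57386021 -1.12574727  2.05999779] [-0.03593603  0.06649194 -0.00943445] 0.045482393705175365
3015 ((564.585205078125, -125.53092193603516), (116.60018157958984, 210.98228454589844), 0.23882316052913666) 0.1129628138290927
```

Run:
```python
from h import *
from station import tcp_to_tips
print(tcp_to_tips() if callable(tcp_to_tips) else tcp_to_tips)
for n in('side','wrist5'):
    if n=='side': p,d=snap('side'); w=world('side',d)
    else: w=np.load('/tmp/wrist5.npz')['w']
    m=(abs(w[:,:,1]+.322)<.016)&(abs(w[:,:,0]-.564)<.06)&(w[:,:,2]>.06)&(w[:,:,2]<.15)
    q=w[m]
    for lo in np.arange(.51,.62,.01):
        k=q[(q[:,0]>=lo)&(q[:,0]<lo+.01)]
        if len(k): print(n,lo.round(2),len(k),np.percentile(k[:,2],[0,5,50,95]).round(4))
```

```text
0.008
side 0.51 9 [0.1415 0.1419 0.1441 0.1488]
side 0.52 31 [0.1014 0.105  0.1222 0.1473]
side 0.53 46 [0.0935 0.0986 0.1236 0.1494]
side 0.54 11 [0.0912 0.0935 0.1144 0.1209]
side 0.55 12 [0.1131 0.1134 0.1153 0.1172]
side 0.56 9 [0.114  0.1142 0.1152 0.1173]
side 0.57 15 [0.1122 0.1125 0.1159 0.1171]
side 0.58 42 [0.1125 0.1145 0.128  0.1463]
side 0.59 18 [0.1118 0.1141 0.1335 0.1477]
side 0.6 12 [0.122  0.1278 0.1448 0.1487]
side 0.61 8 [0.1422 0.1427 0.1465 0.1486]
wrist5 0.51 1165 [0.1364 0.1403 0.148  0.1499]
wrist5 0.52 2498 [0.1015 0.1193 0.1472 0.1495]
wrist5 0.53 2001 [0.097  0.1055 0.1347 0.1488]
wrist5 0.54 2694 [0.1136 0.1146 0.1158 0.1322]
wrist5 0.55 2030 [0.1131 0.1145 0.1154 0.1163]
wrist5 0.56 2003 [0.1138 0.1146 0.1155 0.1165]
wrist5 0.57 2017 [0.1133 0.1145 0.1154 0.1163]
wrist5 0.58 2869 [0.0991 0.1145 0.1169 0.1462]
wrist5 0.59 1709 [0.0976 0.1044 0.1378 0.1484]
wrist5 0.6 2525 [0.1063 0.1389 0.1478 0.1497]
wrist5 0.61 810 [0.1388 0.1406 0.1474 0.1499]
```

The fingertips clear the deck by only about 2–3 mm, so I'll regrip 4 mm higher before the slide.

```bash
python3 -m pendant '[0.75,0,0,0,0, 0.75,0,0,0,0, 0.75,0,0,0,0, 0.75,0,0,0.4,0, 0.75,0,0,0.4,0, 0.75,0,0,0.4,0, 0.4,0,0,0.4,0, 0.4,0,0,0.4,0, 0.4,0,0,0.4,0, 0.4,0,0,0.4,0]' 60;  python3 -m pendant '[0.4,0,0,0.35,0, 0.4,0,0,0.3,0, 0.4,0,0,0.3,0]';python3 -c "
from station import observe as o
s=o();print(s['tool_pos'],s['orientation'],s['contact_force'],s['moment'])"
```

```text
time_s: 16.52
tool_pos: [0.5631, -0.3222, 0.1022]
orientation: [0.706, 0.708, 0.0, 0.0]
contact_force: [0.0, 0.8, 2.6]
gripper_width: 0.0447
gripper_force: 64.5
time_s: 16.9
tool_pos: [0.5625, -0.322, 0.1042]
orientation: [0.706, 0.708, -0.0, -0.0]
contact_force: [0.1, -0.5, -3.0]
gripper_width: 0.0449
gripper_force: 63.9
[ 0.56247303 -0.32201851  0.10422544] [ 7.06280620e-01  7.07931856e-01 -1.86766291e-04 -3.71476086e-04] [ 0.0681527  -0.49607795 -2.96598061] [-0.31491693 -0.01614614 -0.04752162]
```

That was my error. Rows are relative to the pose at the start of the call, so it eased the tail up about 2 mm. Setting it back down now.

```bash
python3 -m pendant '[0.4,0,0,-0.2,0, 0.4,0,0,-0.3,0, 0.4,0,0,-0.35,0, 0.4,0,0,-0.35,0]';python3 -c "
from station import observe as o
s=o();print(s['tool_pos'],s['orientation'],s['contact_force'],s['moment'])"
```

```text
time_s: 17.4
tool_pos: [0.5626, -0.3222, 0.1021]
orientation: [0.706, 0.708, -0.0, -0.0]
contact_force: [-4.0, 1.5, 6.6]
gripper_width: 0.0446
gripper_force: 64.9
[ 0.56262831 -0.32218136  0.10213784] [ 7.06282685e-01  7.07929874e-01 -2.41351939e-04 -5.53439482e-05] [-4.03198431  1.52754608  6.57654164] [0.15244881 0.67842515 0.15163952]
```

```bash
python3 -m pendant '[0.4,0,0.5,0,-0.2, 0.4,0,1.5,0,-0.5, 0.4,0,2.5,0,-0.8, 0.4,0.03,3.5,0,-1.1, 0.4,0.05,4.5,0,-1.4, 0.4,0.07,5.5,0,-1.7, 0.4,0.09,6.5,0,-1.7, 0.4,0.1,7.5,0,-1.7, 0.4,0.1,8,0,-1.7,0.4,0.1,8,0,-1.7]';python3 -c "
from station import observe as o
s=o();print(s['tool_pos'],s['orientation'],s['contact_force'],s['moment'])"
```

```text
time_s: 18.65
tool_pos: [0.5647, -0.2406, 0.1021]
orientation: [0.716, 0.698, 0.001, 0.0]
contact_force: [-1.7, -2.0, 5.4]
gripper_width: 0.0445
gripper_force: 65.0
[ 0.5646955  -0.24059495  0.10212191] [7.16209911e-01 6.97884517e-01 5.87703784e-04 4.67403836e-04] [-1.74906362 -2.04981517  5.37717958] [-0.38173593  0.37613712  0.14402359]
```

Steady, with about 5 N of down-bias and no snag. I'll continue.

```bash
python3 -m pendant '[0.4,0,0.5,0,0, 0.4,0.01,1.5,0,0, 0.4,0.02,2.5,0,0, 0.4,0.03,3.5,0,0, 0.4,0.04,4.5,0,0, 0.4,0.05,5.5,0,0, 0.4,0.06,6.5,0,0, 0.4,0.07,7.5,0,0, 0.4,0.08,8.5,0,0,0.4,0.09,9.5,0,0, 0.4,0.1,10,0,0, 0.4,0.1,10,0,0]';python3 -c "
from station import observe as o
s=o();print(s['tool_pos'],s['orientation'],s['contact_force'],s['moment'])"
```

```text
time_s: 20.15
tool_pos: [0.5654, -0.1407, 0.1021]
orientation: [0.716, 0.698, 0.001, 0.0]
contact_force: [-0.8, -2.0, 6.0]
gripper_width: 0.0448
gripper_force: 65.0
[ 0.56542077 -0.14067683  0.10210701] [7.16305684e-01 6.97786290e-01 5.50430585e-04 3.97076549e-04] [-0.81361867 -1.95268218  5.9680332 ] [-0.5163825   0.32547064  0.15434629]
```

```bash
python3 -m pendant '[0.4,0,0.5,0,0, 0.4,0.01,1.5,0,0, 0.4,0.02,2.5,0,0, 0.4,0.03,3.5,0,0, 0.4,0.04,4.5,0,0, 0.4,0.05,5.5,0,0, 0.4,0.06,6.5,0,0, 0.4,0.07,7.5,0,0, 0.4,0.08,8.5,0,0,0.4,0.08,9,0,0, 0.4,0.08,9,0,0]'
python3 - <<'E'
from h import *
s=observe();print(s['tool_pos'],s['orientation'],s['contact_force'],s['moment'])
p,d=snap('top','top6'); np.savez('/tmp/top6',p=p,d=d,w=world('top',d))
s=observe();p,d=snap('wrist','w6'); np.savez('/tmp/w6',p=p,d=d,w=world('wrist',d,s))
E
```

```text
time_s: 21.52
tool_pos: [0.566, -0.0506, 0.1021]
orientation: [0.716, 0.698, 0.001, 0.0]
contact_force: [-0.3, -2.8, 7.2]
gripper_width: 0.0448
gripper_force: 65.1
[ 0.56597663 -0.05063949  0.10211447] [7.16382659e-01 6.97707315e-01 5.57567131e-04 2.77011471e-04] [-0.34467509 -2.76229249  7.15343841] [-0.4570043   0.24542879  0.07266641]
```

View pics/w6.png

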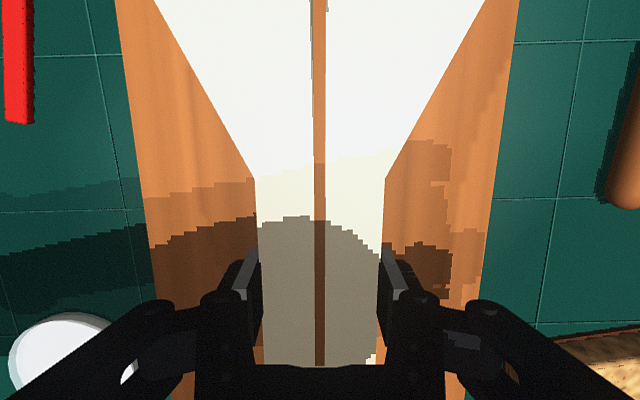

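The wrist view shows the tang held square and the board parallel to the deck sides. The line is out of view, so I'll get it from the top camera.

```bash
cat > m.py <<'E'
from h import *
D=[];G=[]
for _ in range(4):
    p,d=camera('top'); D.append(d); G.append(p.astype(float))
d=np.mean(D,0); p=np.mean(G,0); w=world('top',d); Z=w[:,:,2]; c=get_calibration('top'); R=np.array(c['R']);t=np.array(c['t'])
b=(Z>.103)&(Z<.13)&(w[:,:,1]>.02)&(w[:,:,1]<.32)&(abs(w[:,:,0]-.57)<.065); q=w[b]
print('nose y',np.percentile(q[:,1],[99,99.9,100]).round(4))
ys=np.arange(.12,.26,.01); cx=[(lambda k:(k[:,0].min()+k[:,0].max())/2)(q[abs(q[:,1]-y)<.002]) for y in ys]
a=np.polyfit(ys,cx,1); print('board yaw',90-np.degrees(np.arctan(a[0])),'x at .084',np.polyval(a,.084))
def sub(x,y0,y1,z,kind,n=400):
    Y=np.linspace(y0,y1,n); P=np.c_[np.full(n,x),Y,np.full(n,z)]@R.T+t
    u=(P[:,0]/P[:,2]*c['fx']+c['cx']).astype(np.float32); v=(P[:,1]/P[:,2]*c['fy']+c['cy']).astype(np.float32)
    f=lambda I:cv2.remap(I.astype(np.float32),u[None],v[None],cv2.INTER_LINEAR)[0]
    if kind=='line':
        g=f(p.sum(2)); k=np.clip(np.percentile(g,60)-g-40,0,None); return (k*Y).sum()/max(k.sum(),1e-9), np.ptp(g)
    g=f(p[:,:,0]-p[:,:,1]); return Y[abs(np.gradient(cv2.GaussianBlur(g[None],(1,41),0)[0] if 0 else np.convolve(g,np.ones(20)/20,'same'))[20:-20]).argmax()+20],np.ptp(g)
L=[(x,)+tuple(sub(x,.03,.09,.114,'line')) for x in np.arange(.525,.621,.01) if abs(x-.57)>.008]
L=np.array(L); print(L.round(4).tolist()); a=np.polyfit(L[:,0],L[:,1],1); print('line',np.degrees(np.arctan(a[0])),np.polyval(a,.57))
E_=np.array([(x,)+tuple(sub(x,.06,.11,.090,'edge')) for x in (.500,.503,.506,.634,.637,.640)]); print(E_.round(4).tolist()); a2=np.polyfit(E_[:,0],E_[:,1],1); print('edge',np.degrees(np.arctan(a2[0])),np.polyval(a2,.57)); print('gap',np.polyval(a2,.57)-np.polyval(a,.57))
E
python3 m.py
```

```text
nose y [0.2422 0.2506 0.2513]Traceback (most recent call last):
  File "m.py", line 8, in <module>
    ys=np.arange(.12,.26,.01); cx=[(lambda k:(k[:,0].min()+k[:,0].max())/2)(q[abs(q[:,1]-y)<.002]) for y in ys]
                                   ~~~~~~~~~~~~~~~~~~~~~~~~~~~~~~~~~~~~~~~~^^^^^^^^^^^^^^^^^^^^^^^
  File "m.py", line 8, in <lambda>
    ys=np.arange(.12,.26,.01); cx=[(lambda k:(k[:,0].min()+k[:,0].max())/2)(q[abs(q[:,1]-y)<.002]) for y in ys]
                                              ~~~~~~~~~~^^
    return umr_minimum(a, axis, None, out, keepdims, initial, where)
ValueError: zero-size array to reduction operation minimum which has no identity
```

```bash
sed -i 's/.12,.26,.01/.12,.235,.01/' m.py; python3 m.py; python3 -c "
import cv2;p=cv2.imread('pics/top6.png');cv2.imwrite('pics/t6c.png',cv2.resize(p[150:240,220:340],(800,600),interpolation=cv2.INTER_CUBIC))"
```

```text
nose y [0.2424 0.2503 0.2508]
board yaw 88.7400411614837 x at .084 0.5713796375619706
[[0.525, 0.0422, 249.1602], [0.535, 0.0628, 218.2366], [0.545, 0.0628, 210.0325], [0.555, 0.0623, 156.8354], [0.585, 0.0618, 151.8906], [0.595, 0.0614, 183.0859], [0.605, 0.0612, 196.8662], [0.615, 0.0466, 244.9609]]
line 0.701224125684579 0.05764193709577258
[[0.5, 0.0896, 93.4297], [0.503, 0.0892, 82.1094], [0.506, 0.0884, 75.5017], [0.634, 0.0828, 67.2087], [0.637, 0.0828, 87.7656], [0.64, 0.0829, 92.6094]]
edge -2.6621346419137697 0.08596073517126145
gap 0.028318798075488864
```

View pics/t6c.png

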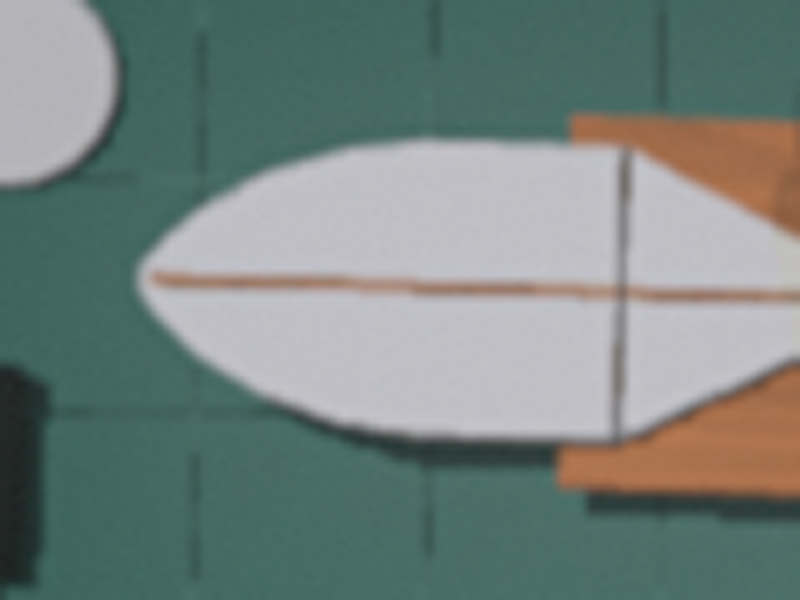

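The line is parallel to the edge (both tilt about 2.1° in the crop) at y≈.062, against an edge at y≈.0855. I'll advance 23 mm and recheck.

```bash
python3 -m pendant '[0.4,0,0.5,0,0, 0.4,0.02,1.2,0,0, 0.4,0.04,1.8,0,0, 0.4,0.06,2.2,0,0, 0.4,0.06,2.3,0,0, 0.4,0.06,2.3,0,0]';sed -i 's/.525,.621,.01/.532,.609,.007/; s/x,.03,.09,.114/x,.06,.11,.114/;s/.12,.235/.14,.255/' m.py; sed -i 's/x,.06,.11,.090/x,.06,.11,.0905/; s/(.500,.503,.506,.634,.637,.640)/(.500,.502,.504,.506,.508,.634,.636,.638,.640,.642)/' m.py; python3 m.py
python3 - <<'E'
from h import *
s=observe();print(s['tool_pos'],s['contact_force'],s['moment'])
p,d=snap('side','s7'); w=world('side',d); np.savez('/tmp/s7',p=p,d=d,w=w)
a=cv2.imread('pics/s7.png'); t,_=snap('top')
A=cv2.resize(a[170:250,260:380],(800,533),interpolation=cv2.INTER_CUBIC)
T=cv2.resize(t[160:235,260:335,::-1],(400,400),interpolation=cv2.INTER_CUBIC)
A=cv2.resize(A,(400,266)); cv2.imwrite('pics/fin.png',np.hstack([cv2.copyMakeBorder(A,0,134,0,0,cv2.BORDER_CONSTANT),T]))
E
```

```text
time_s: 22.78
tool_pos: [0.5665, -0.0288, 0.1021]
orientation: [0.717, 0.697, 0.0, 0.001]
contact_force: [0.1, -4.1, 7.2]
gripper_width: 0.0443
gripper_force: 65.1
nose y [0.2623 0.2716 0.2719]
board yaw 87.71761695532982 x at .084 0.5696076771716952
[[0.532, 0.085, 146.875], [0.539, 0.0846, 175.5737], [0.546, 0.0841, 230.4453], [0.553, 0.0841, 227.5938], [0.56, 0.0841, 237.4375], [0.581, 0.0836, 162.0], [0.588, 0.0835, 156.1523], [0.595, 0.083, 148.1328], [0.602, 0.0831, 149.1562]]
line -1.4177397880921745 0.0837924713655312
[[0.5, 0.0868, 92.3516], [0.502, 0.0894, 85.8594], [0.504, 0.0896, 77.5312], [0.506, 0.0869, 75.0938], [0.508, 0.0869, 72.8359], [0.634, 0.0828, 75.3042], [0.636, 0.0828, 86.5176], [0.638, 0.0828, 91.6426], [0.64, 0.0829, 91.9141], [0.642, 0.0829, 83.6875]]
edge -2.175283352283198 0.08543898661485823
gap 0.0016465152493270324
[ 0.56650928 -0.02880061  0.10211287] [ 0.12813505 -4.20342584  7.64281467] [-0.79910802  0.30456612  0.07291646]
```

View pics/fin.png

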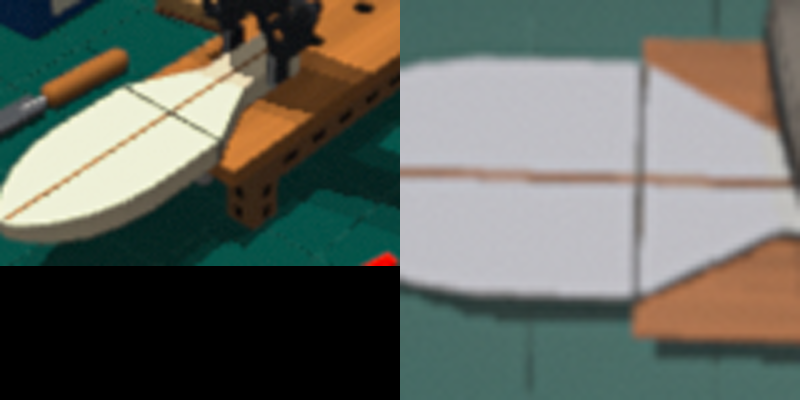

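The line lies along the edge and is parallel to it, about 1 mm short once parallax is allowed for. I'll nudge it 1 mm.

```bash
python3 -m pendant '[0.4,0,0.05,0,0, 0.4,0,0.1,0,0, 0.4,0,0.1,0,0, 0.4,0,0.1,0,0, 0.4,0,0.1,0,0]'; python3 m.py
python3 - <<'E'
from h import *
d=np.mean([camera('side')[1] for _ in range(5)],0); w=world('side',d); b=(w[:,:,2]>.1)&(w[:,:,2]<.13)&(abs(w[:,:,0]-.57)<.05)&(w[:,:,1]>.0)&(w[:,:,1]<.26); q=w[b]
for y in np.arange(.05,.26,.04):
    k=q[abs(q[:,1]-y)<.008]; k=k[abs(k[:,0]-.57)<.02]
    if len(k): print(y.round(2),np.median(k[:,2]).round(4))
print(observe()['contact_force'],abs(observe()['qvel']).max())
E
```

```text
time_s: 23.7
tool_pos: [0.5665, -0.0282, 0.1021]
orientation: [0.717, 0.697, -0.0, 0.001]
contact_force: [-0.5, -3.6, 7.4]
gripper_width: 0.0448
gripper_force: 65.1
nose y [0.2637 0.2715 0.2722]
board yaw 87.90551777303953 x at .084 0.5699084508028825
[[0.532, 0.0853, 153.125], [0.539, 0.0851, 145.8186], [0.546, 0.0851, 148.5312], [0.553, 0.0846, 182.0664], [0.56, 0.0847, 185.3203], [0.581, 0.0841, 217.7188], [0.588, 0.0836, 159.8438], [0.595, 0.0837, 159.9922], [0.602, 0.0835, 155.011]]
line -1.5193335085317696 0.0843274545690509
[[0.5, 0.0868, 92.6172], [0.502, 0.0893, 85.8906], [0.504, 0.0896, 78.0156], [0.506, 0.0869, 75.2031], [0.508, 0.0869, 72.6904], [0.634, 0.0828, 73.4575], [0.636, 0.0828, 85.6489], [0.638, 0.0828, 91.6895], [0.64, 0.0829, 91.7812], [0.642, 0.0829, 83.6094]]
edge -2.1642825854185914 0.08542626301131968
gap 0.0010988084422687838
0.05 0.1155
0.09 0.1156
0.13 0.1158
0.17 0.1156
0.21 0.1155
0.25 0.1156
[-0.85784158 -4.99526085  7.16845102] 0.0020368092444309214
```

```bash
python3 -m pendant '[0.4,0,0.05,0,0, 0.4,0,0.05,0,0, 0.4,0,0.05,0,0, 0.4,0,0.05,0,0]'; python3 m.py | grep gap; python3 -c "
from station import finish_job
print(finish_job())"
```

```text
time_s: 24.65
tool_pos: [0.5665, -0.0277, 0.1021]
orientation: [0.717, 0.697, 0.0, 0.001]
contact_force: [-0.0, -4.2, 7.2]
gripper_width: 0.045
gripper_force: 65.1
gap 0.0005436982062428791
the job is handed in; nothing more can be done
None
```

I handed the job in with every step done, but during the regrip, before the slide, I wrongly raised the tail about 2 mm and set it straight back, which may break the "never lift" rule. The dog is flush to about 0.5 mm after one tap, the mallet is back on the bench, and the blank is level with its pencil line about 0.5 mm short of the deck edge and the tail still gripped.

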